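# Present a newel cap over its post

## Robot

A 6-joint arm with a two-finger parallel gripper is mounted at the origin on the work surface. World frame = base frame: x ahead of the robot, y to its left, z up, the work surface at z = 0. Lengths are in m, angles in degrees, forces in N, time in s.
With the tool pointing down it reaches from about 0.35 to 1 m from the base axis. Payload 7.1 kg.
Tool frame: the origin (TCP) lies at the very end of the fingers, on their centre line; the grasp point (between the pads) lies 19 mm behind it; z points along the fingers, y is the direction in which the jaws open and shut (so a half turn about z gives the same grasp; the last joint's range is limited). The gripper opens to 85 mm and grips with 20 to 120 N. Pads are 22 mm wide; open, the fingers measure 114 mm over their backs; the gripper's body (76 mm by 85 mm) begins 54 mm behind the grasp point. The pads swing forward as they close: fully open they stand 13 mm farther back than shut.
Start: joints at [74.37, 24.242, 93.386, -0, 62.372, -1.089], TCP at [0.157, 0.605, 0.21] pointing down, gripper open.
Joint ranges: [-172.04, 172.04], [-51.8, 120.97], [4.93, 147.93], [-75.15, 255.16], [6.16, 154.13], [-145.62, 145.62]. Speed limits (degrees/s): [136.94, 136.94, 172.46, 180, 180, 180].

## Interface

Orientations are given as [roll, pitch, yaw] about the fixed x, y, z axes, in that order (R = Rz(yaw) Ry(pitch) Rx(roll)).
In Python, from station import get_obs, viewer, close_job, nets gives the robot as it stands.
- The arm moves only by the tool step_arm, never from a script. Its argument "plan" is a list of rows, each a list of 3 entries, a list of its own where there are three numbers: the shift along the tool's x, y, z in mm, then the turn, a rotation vector about the tool's x, y, z in degrees, then the closure, from -1 (fully open) to 1 (shut). In form: [[[x, y, z], [wx, wy, wz], fingers], ...]. A call has 1 to 5 rows; each row shifts and turns the commanded pose from where the row before left it, along the tool's axes as they then stand; what a row does not reach is not made up. A row lasts 1/12 s, in which the tool goes at most 41.7 mm and 7.16 degrees, less where a joint would pass 70% of its speed; a pose out of reach is approached as far as the arm can. A call with a gripper value outside its range is refused whole. The fingers move at their own pace and stop on an object; "grip_force" is the grip in N (left out, the last holds). Time passes only in rows, so rows that do not move let the fingers close. It gives the time, the measured TCP pose, the force and the opening at its end, in the units of the state.
- get_obs(): the state, without advancing time (a new reading comes with each control period).
- viewer.get_image(name): name is "side" or "top" or "wrist"; returns (picture, depth): 384x512x3 uint8, red, green, blue; 384x512 float32, m along the optical axis (not along the pixel's ray), 0 where there is no reading.
- viewer.camera_params(name): a dict with "fx", "fy", "cx", "cy" (pixels), "dist" ([k1, k2, p1, p2, k3] as OpenCV has them; the pictures are not rectified), "R" (3x3) and "t" (3): a world point X has camera coordinates R X + t. Camera axes: x right, y down, z forward; pixel columns grow to the right and rows downward; lengths in m; the calibration is good to about 2 mm. A picture is of the moment at which its call begins: read the wrist's pose just before it. camera_params takes no time and is no camera call; for the wrist camera it gives the pose at the moment of the call.
- close_job(): hands the job in, once; it reports no verdict.
Trained networks look in the newest picture that a camera, given by its name, has taken for a name from the list of things; names that differ only in an ending like _2 or _b are one class to them, and where a whole thing is asked for, a point or a joint stands for the part that bears it (a point fixed in the world has none). Each returns a list of dicts, best first, with "score" (0 to 1); they miss things now and then, are a little off and sometimes report something else, mostly with a low value. They report only what shows in the picture. A call takes as long as a camera call. They do not tell look-alikes from the thing itself.
- nets.recognise(camera, label): "location" ([column, row] in pixels, amid what is visible of it).
- nets.trace(camera, label): "region" (384x512 bool, what is visible of it) and "location" ([column, row] in pixels, amid what is visible of it).
The state is a dict: "time": time; "q": joint angles; "joint_velocities": joint speeds; "joint_torque": joint torques, N m; "position": TCP position; "tcp_rot": TCP orientation; "ft_force": force on the tool from outside, world axes, zero at the start; "moment": the same for the moment, N m; "finger_gap": opening from 0.0 (shut) to 1.0 (fully open).
Only numpy, scipy, OpenCV 4.12 (cv2) and the standard library are available. Lean on these libraries where they do the work, as an engineer would, in place of code of your own. Each camera call takes 0.05 s, during which the arm holds its last target. There are 200 camera calls.

## Task

The square newel cap is to be tried on the stair post: first drive the wooden plug in the post's top fully home with the mallet (not with the hand), and set the mallet back down on the worktop. Then pick up the square cap, carry it clear over the jar rack and finish while holding it hovering level about one centimetre above the post, centred and square with the post's sides, never letting it touch the post. Do not put it down or let go at the end, and leave the round cap and the other things where they are.

Things in the scene. Friction and masses are not known exactly. Their poses are not given: they have to be found in the camera images.
- post: Top length of a square stair newel post standing on the worktop, screwed down on a 120 x 120 x 12 mm foot plate; fixed. Dark wood, 84 mm square, its top face 100 mm above the worktop (thin mouldings 90 mm square round it). Origin at the centre of the underside, z up, x and y along its sides.
- post_top (a point): Centre of the post's flat top face, 100 mm above the worktop, axes along the post's sides.
- plug (a joint): How far the wooden plug in the centre of the post's top has been driven down: 0 = standing 19 mm proud of the top face, 0.018 = fully home (1 mm proud). It is a tight sliding fit: about 8 N moves it straight down and it stays where it is left. It starts between 0 and 0.005.
- plug_top (a point): Centre of the plug's round flat upper end, 20 mm in diameter, pale wood, on the axis of the post; it moves down with the plug.
- mallet: Rubber mallet, 0.36 kg, standing on one striking face: head an upright black cylinder, 48 mm diameter, 76 mm tall, flat ends. Origin at the centre of its lower face, z up. The pale wooden handle, 22 mm wide, 26 mm high, is level, axis 38 mm above the origin; it runs along -x to x = -150 mm, roughly back to the robot. Gripped 55 mm from the head's axis, the hand clears the head.
- cap: The square newel cap, loose, about 0.25 kg, dark wood: plate 104 x 104 x 18 mm, a step 64 x 64 mm up to z = 24, then a square grip block 40 x 40 mm up to z = 68 mm, all sides parallel to its x and y. Origin at the centre of its flat underside, z up. It lies to the right (negative y) of the jar rack; either it or the round cap is nearer the robot.
- rack: Narrow white jar rack, fixed, with four filled glass jars fixed in a row: 240 mm long (its x) by 50 mm wide, jar lids 126 mm above the worktop. Origin at the centre of its underside. It stands between the caps and the post.
- round_cap: Another cap, not wanted: round, dark wood, 90 mm in diameter, 68 mm tall with a ball-like knob 48 mm wide. Origin at the centre of its underside.
- jar: Glass jar with a brass lid, 72 mm in diameter, 120 mm tall, beyond the post. Origin at the centre of its underside.
- mug: White mug, rim 76 mm in diameter, 85 mm tall, far from the robot. Origin at the centre of its underside.
- tin: Small open steel tin, 70 mm in diameter, 50 mm tall, beyond the jar rack. Origin at the centre of its underside.
- bar: Offcut of a square iron baluster lying flat, 200 mm long (its y), 13 mm square, beyond the post on the left. Origin at the centre of its underside.
- screwdriver: Screwdriver lying on the worktop, left of the post, about 0.2 m long, its x along it.
Things that resemble listed ones, but are neither listed nor needed, are in the scene too. Leave any blue or turquoise look-alike of the round_cap alone.

How it is judged:
By the outcome, as a careful person would: the job done as asked, in the order asked, and still so for the second after the job is handed in, while the arm keeps its last pose, push and grip.
It also fails if it takes over 61 s, if anything falls off the work surface, if the arm or the gripper's body presses on something with over 40 N, if the wrist force passes 120 N, or if a joint passes its speed limit or range.

## Working session

There is one attempt and no reset: what is moved stays moved. The work goes in short steps, Python scripts to look and compute and a tool call to move; the robot and the scene stay as the last step left them, time stands still between calls to the robot, and variables do not carry over. Pictures are saved under pics/ and viewed, about 8 in all and at most 12, crops included, and the job is handed in when it is done.

Besides the shell and the picture viewer there is one more tool, called after "Emit:" as name(argument=value, ...), one argument or row to a line, values as JSON. step_arm: Moves the arm, as the interface text tells. Its arguments: {"type":"object","properties":{"plan":{"type":"array","items":{"type":"array"}},"grip_force":{"type":"number"}},"required":["plan"]}

```bash
mkdir -p pics; ls
cat > h.py <<'E'
import numpy as np, cv2
from station import get_obs, viewer, close_job, nets
np.set_printoptions(precision=4,suppress=True)
def K(c): return np.array([[c['fx'],0,c['cx']],[0,c['fy'],c['cy']],[0,0,1.]])
def cloud(name, save=None):
    c=viewer.camera_params(name); im,d=viewer.get_image(name)
    if save: cv2.imwrite('pics/'+save,im[...,::-1])
    h,w=d.shape; u,v=np.meshgrid(np.arange(w),np.arange(h))
    p=cv2.undistortPoints(np.stack([u,v],-1).reshape(-1,1,2).astype(float),K(c),np.array(c['dist'])).reshape(h,w,2)
    X=np.dstack([p[...,0]*d,p[...,1]*d,d])
    W=(X-np.array(c['t']))@np.array(c['R'])
    W[d==0]=np.nan
    return im,d,W
E
cat > a.py <<'E'
from h import *
o=get_obs(); print(o)
for n in ['top','side']:
    im,d,W=cloud(n,n+'1.png')
    for l in ['post','plug','mallet','cap','round_cap','rack','jar','mug','tin','bar','screwdriver']:
        for r in nets.trace(n,l)[:3]:
            P=W[r['region']]; P=P[~np.isnan(P[:,0])]
            if r['score']>.2 and len(P): print(n,l,round(r['score'],2),np.round(r['location']),r['region'].sum(),np.median(P,0),'z95',np.percentile(P[:,2],97).round(4))
a=cv2.imread('pics/top1.png');b=cv2.imread('pics/side1.png')
print(o['time'],get_obs()['time'])
E
python3 a.py
```

```text
pics
{'time': 0.0, 'q': array([74.37  , 24.2831, 93.4314, -0.0021, 62.3703, -1.089 ]), 'joint_velocities': array([ 0.0013, -0.0373, -0.003 , -0.0564,  0.0027,  0.0661]), 'joint_torque': array([ -0.001 , -55.7372, -28.1751,   0.    ,   0.0073,  -0.    ]), 'position': array([0.1568, 0.6044, 0.209 ]), 'tcp_rot': array([-179.9153,    0.0002,  165.4599]), 'ft_force': array([-0.1061,  0.091 ,  0.4145]), 'moment': array([ 0.0279,  0.0158, -0.0182]), 'finger_gap': 0.9977595209890384}
top post 0.83 [179. 183.] 1448 [0.5097 0.2451 0.0956] z95 0.1062
top post 0.43 [112. 200.] 298 [0.4527 0.4432 0.0212] z95 0.0286
top plug 0.4 [172. 179.] 40 [0.5187 0.2562 0.1165] z95 0.122
top mallet 0.79 [236. 182.] 574 [0.5282 0.0698 0.0514] z95 0.0785
top cap 0.71 [358. 155.] 1125 [ 0.6179 -0.3101  0.0192] z95 0.0698
top round_cap 0.83 [318. 246.] 631 [ 0.3326 -0.1783  0.0189] z95 0.0673
top round_cap 0.72 [357. 263.] 697 [ 0.293  -0.3068  0.0187] z95 0.0678
top round_cap 0.67 [359. 211.] 624 [ 0.4424 -0.3046  0.0189] z95 0.0678
top rack 0.9 [295. 181.] 1382 [ 0.5157 -0.0999  0.1185] z95 0.1296
top jar 0.62 
[... 566 characters left out ...]
95 0.0705
side round_cap 0.94 [275. 302.] 804 [ 0.2757 -0.3272  0.0207] z95 0.0678
side round_cap 0.92 [253. 267.] 696 [ 0.3184 -0.1979  0.0207] z95 0.0681
side round_cap 0.77 [348. 309.] 805 [ 0.407  -0.4671  0.0218] z95 0.0676
side rack 0.55 [278. 213.] 2014 [ 0.4961 -0.121   0.0703] z95 0.1287
side mug 0.59 [292. 172.] 518 [0.709  0.0184 0.0606] z95 0.0876
side mug 0.39 [247. 189.] 503 [0.5299 0.0594 0.0504] z95 0.0791
side tin 0.82 [321. 189.] 315 [ 0.733  -0.1128  0.0334] z95 0.0526
side bar 0.53 [236. 149.] 122 [0.7221 0.3419 0.0125] z95 0.0169
side bar 0.31 [174. 160.] 168 [0.4401 0.4391 0.0204] z95 0.0283
side screwdriver 0.47 [176. 160.] 203 [0.4476 0.4387 0.018 ] z95 0.0281
0.0 1.2
```

```bash
python3 -c "
import cv2
a=cv2.imread('pics/top1.png')[80:300,80:440];cv2.imwrite('pics/v1.png',cv2.resize(a,None,fx=2.2,fy=2.2,interpolation=2))"
```

```text
(no output)
```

View pics/v1.png

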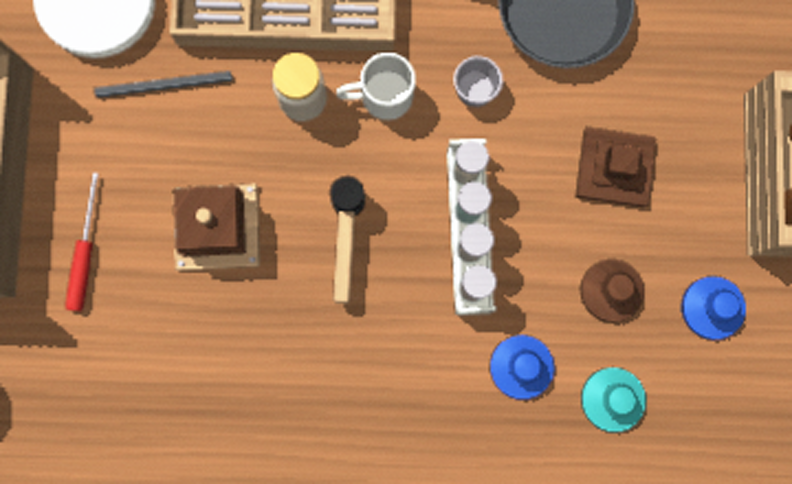

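```bash
cat > b.py <<'E'
from h import *
def rect(W,m,name):
    P=W[m][:,:2]; r=cv2.minAreaRect((P*1000).astype(np.float32)); print(name,len(P),'c',np.round(r[0],1),'size',np.round(r[1],1),'ang',round(r[2],1))
def box(W,x0,x1,y0,y1,z0,z1): return (W[...,0]>x0)&(W[...,0]<x1)&(W[...,1]>y0)&(W[...,1]<y1)&(W[...,2]>z0)&(W[...,2]<z1)
if __name__=='__main__':
  for n in ['top','side']:
    im,d,W=cloud(n)
    print(n)
    rect(W,box(W,.42,.6,.15,.35,.094,.106),'posttop')
    m=box(W,.42,.6,.15,.35,.11,.13); rect(W,m,'plug'); print(np.median(W[m],0))
    rect(W,box(W,.4,.65,0,.14,.070,.085),'mallethead')
    rect(W,box(W,.35,.65,0,.14,.044,.058),'handle')
    rect(W,box(W,.5,.75,-.42,-.22,.012,.022),'capplate')
    m=box(W,.5,.75,-.42,-.22,.062,.075);rect(W,m,'capgrip'); print(np.median(W[m],0))
    rect(W,box(W,.3,.7,-.2,-.02,.12,.135),'rack')
    for q in [.1,.12,.125,.13,.14]: print(q,box(W,.3,.7,-.2,-.02,q,.3).sum(),end=' ')
E
python3 b.py
```

```text
top
posttop 735 c [521.1 257.6] size [85.3 84.6] ang 4.4
plug 38 c [521.4 256.8] size [17.5 17.4] ang 86.1
[0.5202 0.2568 0.1164]
mallethead 179 c [563.7  69.4] size [46.3 42.7] ang 1.8
handle 297 c [492.   74.5] size [ 40.8 153.2] ang 83.5
capplate 629 c [ 624.9 -317.1] size [104.6 105.2] ang 83.1
capgrip 159 c [ 625.1 -316.5] size [40.  41.3] ang 83.9
[ 0.6243 -0.3166  0.0671]
rack 676 c [ 525.2 -104.5] size [209.9  41.8] ang 3.8
0.1 733 0.12 676 0.125 378 0.13 39 0.14 0 side
posttop 299 c [515.8 253.5] size [89.3 87.5] ang 7.0
plug 22 c [517.1 254.2] size [18.9 18.9] ang 15.7
[0.5156 0.2516 0.1178]
mallethead 97 c [558.2  65.6] size [48.7 43.6] ang 49.0
handle 218 c [495.5  67. ] size [ 39.8 172.2] ang 83.8
capplate 441 c [ 621.7 -320. ] size [106.  108.6] ang 82.9
capgrip 137 c [ 620.8 -320.3] size [40.7 43.4] ang 82.1
[ 0.617  -0.3221  0.0692]
rack 461 c [ 521.6 -107.3] size [210.8  43. ] ang 4.3
0.1 683 0.12 461 0.125 382 0.13 16 0.14 0
```

Emit:
step_arm(
  plan=[
    [[0, 0, 0], [0, 0, -5.75], -1],
    [[0, 0, 0], [0, 0, -5.75], -1],
    [[-20.5, -28.5, 0], [0, 0, 0], -1],
    [[-20.5, -28.5, 0], [0, 0, 0], -1],
    [[-20.5, -28.5, 0], [0, 0, 0], -1],
  ],
  grip_force=100,
)

```text
time: 1.72
position: [0.2139, 0.5154, 0.2095]
tcp_rot: [-180.0, 0.0, 177.0]
ft_force: [0.6, 0.2, -0.4]
finger_gap: 0.997
```

Emit:
step_arm(
  plan=[
    [[-20.5, -28.5, 0], [0, 0, 0], -1],
    [[-20.5, -28.5, 0], [0, 0, 0], -1],
    [[-20.5, -28.5, 0], [0, 0, 0], -1],
    [[-20.5, -28.5, 0], [0, 0, 0], -1],
    [[-20.5, -28.5, 0], [0, 0, 0], -1],
  ],
)

```text
time: 2.13
position: [0.3092, 0.3672, 0.2099]
tcp_rot: [180.0, 0.0, 177.0]
ft_force: [0.1, -0.4, 0.1]
finger_gap: 1.004
```

Emit:
step_arm(
  plan=[
    [[-20.5, -28.5, 0], [0, 0, 0], -1],
    [[-20.5, -28.5, 0], [0, 0, 0], -1],
    [[-20.5, -28.5, 0], [0, 0, 0], -1],
    [[-20.5, -28.5, 0], [0, 0, 0], -1],
    [[-20.5, -28.5, 0], [0, 0, 0], -1],
  ],
)

```text
time: 2.55
position: [0.4041, 0.2193, 0.21]
tcp_rot: [180.0, 0.0, 177.0]
ft_force: [0.7, -0.1, 0.4]
finger_gap: 0.999
```

Emit:
step_arm(
  plan=[
    [[-20.5, -28.5, 0], [0, 0, 0], -1],
    [[-20.5, -28.5, 0], [0, 0, 0], -1],
    [[-20.5, -28.5, 0], [0, 0, 0], -1],
    [[-20.5, -28.5, 0], [0, 0, 0], -1],
    [[-20.5, -28.5, 0], [0, 0, 0], -1],
  ],
)

```text
time: 2.97
position: [0.4989, 0.0714, 0.21]
tcp_rot: [180.0, 0.0, 176.9]
ft_force: [0.7, 0.8, 0.2]
finger_gap: 1.001
```

```bash
cat > c.py <<'E'
from b import *
c=viewer.camera_params('wrist'); print('cam pos',-np.array(c['R']).T@c['t'])
im,d,W=cloud('wrist','w1.png')
rect(W,box(W,.4,.65,0,.14,.070,.085),'mallethead')
m=box(W,.35,.53,0,.14,.046,.058); rect(W,m,'handle'); print(np.median(W[m],0))
H=W[m]
for lo in np.arange(.38,.54,.02):
    s=H[(H[:,0]>lo)&(H[:,0]<lo+.02)]
    if len(s): print(round(lo+.01,2),s[:,1].min(),s[:,1].max(),np.median(s[:,2]))
E
python3 c.py
```

```text
cam pos [0.4187 0.0756 0.3733]
mallethead 1214 c [560.7  68. ] size [46.3 46.2] ang 37.2
handle 1973 c [471.   70.2] size [ 22.  118.4] ang 88.2
[0.4663 0.0703 0.05  ]
0.41 0.061026934660797866 0.0821042993754366 0.049529753607827194
0.43 0.06056843491893239 0.08246900539667992 0.04993549896996296
0.45 0.059585766781099066 0.08196449487967362 0.049987095090485524
0.47 0.05940871105700641 0.08102549128936327 0.050125931392441585
0.49 0.0588930957595286 0.08001628649578398 0.0500832592425899
0.51 0.05785149623900288 0.08026865365458838 0.050085096274130825
0.53 0.05770225912723334 0.07929006262264285 0.05011961692365215
```

View pics/w1.png

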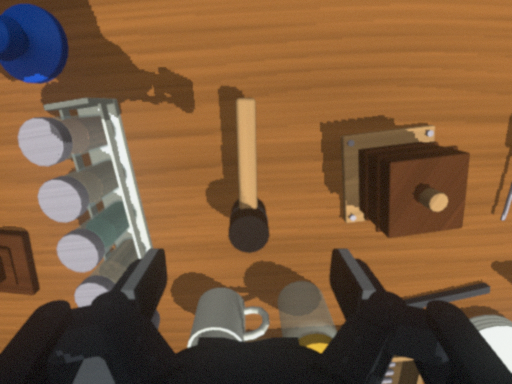

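Emit:
step_arm(
  plan=[
    [[-6.5, -1.7, 30], [0, 0, -1.2], -1],
    [[0, 0, 40], [0, 0, 0], -1],
    [[0, 0, 40], [0, 0, 0], -1],
    [[0, 0, 40], [0, 0, 0], -1],
    [[0, 0, 25], [0, 0, 0], -1],
  ],
)

```text
time: 3.43
position: [0.5029, 0.0708, 0.0316]
tcp_rot: [-180.0, -0.2, 178.1]
ft_force: [-0.3, -0.4, 0.5]
finger_gap: 0.998
```

Emit:
step_arm(
  plan=[
    [[0, 0, 15], [0, 0, 0], -1],
    [[0, 0, 0], [0, 0, 0], 1],
    [[0, 0, 0], [0, 0, 0], 1],
    [[0, 0, 0], [0, 0, 0], 1],
    [[0, 0, 0], [0, 0, 0], 1],
  ],
)

```text
time: 3.85
position: [0.5058, 0.0713, 0.0212]
tcp_rot: [180.0, 0.2, 178.2]
ft_force: [-0.2, -0.6, 1.0]
finger_gap: 0.454
```

Emit:
step_arm(
  plan=[
    [[0, 0, 0], [0, 0, 0], 1],
    [[0, 0, 0], [0, 0, 0], 1],
    [[0, 0, 0], [0, 0, 0], 1],
    [[0, 0, 0], [0, 0, 0], 1],
    [[0, 0, 0], [0, 0, 0], 1],
  ],
)

```text
time: 4.27
position: [0.5052, 0.0711, 0.0211]
tcp_rot: [180.0, 0.1, 178.2]
ft_force: [-1.5, -1.2, 6.3]
finger_gap: 0.217
```

Emit:
step_arm(
  plan=[
    [[0, 0, 0], [0, 0, 0], 1],
    [[0, 0, 0], [0, 0, 0], 1],
    [[0, 0, -8], [0, 0, 0], 1],
    [[0, 0, -20], [0, 0, 0], 1],
    [[0, 0, -35], [0, 0, 0], 1],
  ],
)

```text
time: 4.68
position: [0.5015, 0.0707, 0.0813]
tcp_rot: [-179.9, -0.4, 178.2]
ft_force: [0.8, 0.1, -4.1]
finger_gap: 0.219
```

Emit:
step_arm(
  plan=[
    [[0, 0, -35], [0, 0, 0], 1],
    [[0, 0, -35], [0, 0, 0], 1],
    [[0, 0, -35], [0, 0, 0], 1],
    [[0, 0, -7], [0, 0, 0], 1],
    [[0, 0, 0], [0, 0, 0], 1],
  ],
)

```text
time: 5.1
position: [0.506, 0.0713, 0.1978]
tcp_rot: [179.9, 0.3, 178.2]
ft_force: [0.6, 0.4, -4.6]
finger_gap: 0.218
```

Emit:
step_arm(
  plan=[
    [[9, 37, 0], [0, 0, 0], 1],
    [[9, 37, 0], [0, 0, 0], 1],
    [[0, 20, 0], [0, 0, 0], 1],
    [[0, 0, 0], [0, 0, 0], 1],
    [[0, 0, 0], [0, 0, 0], 1],
  ],
)

```text
time: 5.52
position: [0.4878, 0.166, 0.1927]
tcp_rot: [-179.9, -0.2, 178.3]
ft_force: [-0.4, 0.5, -4.2]
finger_gap: 0.216
```

```bash
cat > d.py <<'E'
from b import *
print(get_obs()['position'],get_obs()['time'])
im,d,W=cloud('wrist','w2.png')
rect(W,box(W,.42,.62,.15,.35,.094,.106),'posttop')
m=box(W,.42,.62,.18,.35,.11,.13); rect(W,m,'plug');print(np.median(W[m],0))
m=box(W,.4,.75,0,.25,.2,.32); rect(W,m,'held');print(np.median(W[m],0))
E
python3 d.py
```

```text
[0.4878 0.166  0.1927] 5.5167
posttop 6345 c [518.1 256.2] size [84.7 83.8] ang 4.8
plug 363 c [517.4 256.3] size [18.4 19.1] ang 52.1
[0.5164 0.2555 0.1163]
held 45864 c [465.4 167.3] size [107.  107.3] ang 42.8
[0.4753 0.1667 0.2794]
```

View pics/w2.png

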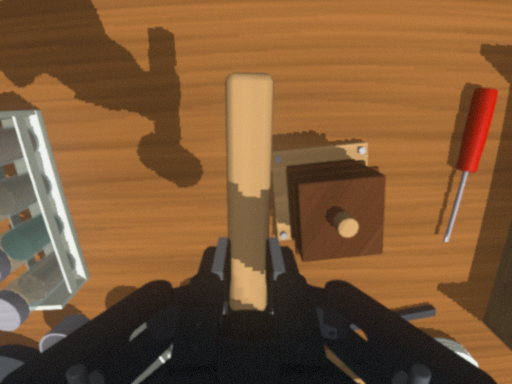

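Emit:
step_arm(
  plan=[
    [[9.5, 30, 0], [0, 0, 0], 1],
    [[9.5, 30, 0], [0, 0, 0], 1],
    [[9, 31, 0], [0, 0, 0], 1],
    [[0, 0, 0], [0, 0, 0], 1],
    [[0, 0, 20], [0, 0, 0], 1],
  ],
)

```text
time: 5.98
position: [0.4662, 0.2589, 0.1767]
tcp_rot: [179.9, 0.3, 178.2]
ft_force: [1.1, -0.1, -4.4]
finger_gap: 0.219
```

Emit:
step_arm(
  plan=[
    [[0, 0, 15], [0, 0, 0], 1],
    [[0, 0, 0], [0, 0, 0], 1],
    [[0, 0, 0], [0, 0, 0], 1],
  ],
)

```text
time: 6.23
position: [0.4637, 0.256, 0.1585]
tcp_rot: [-179.9, -0.2, 178.1]
ft_force: [0.0, 0.4, -3.1]
finger_gap: 0.217
```

```bash
cat > e.py <<'E'
from b import *
o=get_obs();print(o['position'],o['tcp_rot'],o['time'],o['ft_force'])
im,d,W=cloud('wrist','w3.png')
p=o['position']
z=p[2]-.021+.050
m=box(W,p[0]-.1,p[0]-.015,p[1]-.02,p[1]+.02,z-.03,z+.03)
H=W[m]
for lo in np.arange(-.1,-.01,.015):
    s=H[(H[:,0]-p[0]>lo)&(H[:,0]-p[0]<lo+.015)]
    if len(s)>20: 
        s=s[s[:,2]>np.percentile(s[:,2],90)-.004];print(round(lo,3),s[:,1].min()-p[1],s[:,1].max()-p[1],np.median(s[:,2]),'expect',z)
im,d,W=cloud('side','s3.png')
rect(W,box(W,.42,.65,.2,.32,p[2]+.045,p[2]+.062),'headtop side')
cv2.imwrite('pics/v3.png',cv2.resize(im[90:230,140:310,::-1],None,fx=4,fy=4,interpolation=2))
E
python3 e.py
```

```text
[0.4637 0.256  0.1585] [-179.8875   -0.1788  178.0951] 6.2333 [ 0.0187  0.4066 -3.1496]
-0.1 -0.007269217429534153 0.014050781107847743 0.18827463992156718 expect 0.1874709025434888
-0.085 -0.008020462372521325 0.013542920385710921 0.18829961782550142 expect 0.1874709025434888
-0.07 -0.008901822381411378 0.012933403927430476 0.188047123112909 expect 0.1874709025434888
-0.055 -0.009390097788746804 0.012255262608767803 0.18779493589636173 expect 0.1874709025434888
-0.04 -0.01014459845291335 0.011623379372816156 0.18743709344275294 expect 0.1874709025434888
-0.025 -0.010726219440097884 0.010960798341219158 0.18716986444069472 expect 0.1874709025434888
headtop side 126 c [495.6 248.3] size [45.2 90.6] ang 86.0
```

View pics/v3.png

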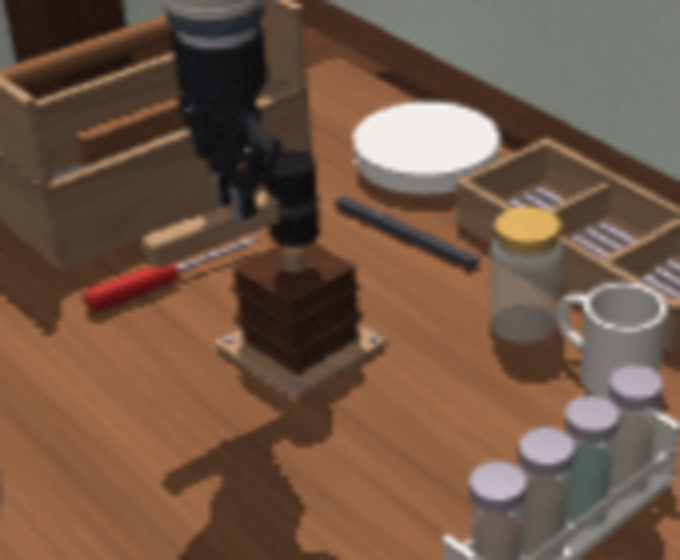

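Emit:
step_arm(
  plan=[
    [[0, 0, 8], [0, 0, 0], 1],
    [[0, 0, 6], [0, 0, 0], 1],
    [[0, 0, 4], [0, 0, 0], 1],
    [[0, 0, 4], [0, 0, 0], 1],
    [[0, 0, 4], [0, 0, 0], 1],
  ],
)

```text
time: 6.75
position: [0.4642, 0.2573, 0.1337]
tcp_rot: [-180.0, -0.0, 178.2]
ft_force: [-5.3, -1.5, 5.1]
finger_gap: 0.216
```

Emit:
step_arm(
  plan=[
    [[0, 0, 2], [0, 0, 0], 1],
    [[0, 0, 2], [0, 0, 0], 1],
    [[0, 0, 1], [0, 0, 0], 1],
    [[0, 0, 0], [0, 0, 0], 1],
  ],
)

```text
time: 7.08
position: [0.4643, 0.2574, 0.1286]
tcp_rot: [-180.0, -0.0, 178.2]
ft_force: [-4.7, -2.2, 2.1]
finger_gap: 0.217
```

Emit:
step_arm(
  plan=[
    [[0, 0, 1.5], [0, 0, 0], 1],
    [[0, 0, 1.5], [0, 0, 0], 1],
    [[0, 0, 1], [0, 0, 0], 1],
  ],
)

```text
time: 7.33
position: [0.4646, 0.2575, 0.1247]
tcp_rot: [180.0, 0.0, 178.2]
ft_force: [-4.4, -0.3, 3.4]
finger_gap: 0.213
```

Emit:
step_arm(
  plan=[
    [[0, 0, 1], [0, 0, 0], 1],
    [[0, 0, 0], [0, 0, 0], 1],
  ],
)

```text
time: 7.5
position: [0.4646, 0.2575, 0.1236]
tcp_rot: [180.0, 0.0, 178.2]
ft_force: [-3.0, -1.6, 2.4]
finger_gap: 0.218
```

Emit:
step_arm(
  plan=[
    [[0, 0, 1], [0, 0, 0], 1],
    [[0, 0, 0], [0, 0, 0], 1],
  ],
)

```text
time: 7.67
position: [0.4647, 0.2575, 0.1227]
tcp_rot: [180.0, 0.0, 178.2]
ft_force: [-4.0, -1.7, 3.2]
finger_gap: 0.217
```

Emit:
step_arm(
  plan=[
    [[0, 0, 1], [0, 0, 0], 1],
    [[0, 0, 0], [0, 0, 0], 1],
  ],
)

```text
time: 7.83
position: [0.4643, 0.2575, 0.1219]
tcp_rot: [180.0, -0.0, 178.2]
ft_force: [-5.6, -2.1, 7.9]
finger_gap: 0.215
```

Emit:
step_arm(
  plan=[
    [[0, 0, 1], [0, 0, 0], 1],
    [[0, 0, 0], [0, 0, 0], 1],
  ],
)

```text
time: 8.0
position: [0.4639, 0.2576, 0.1213]
tcp_rot: [180.0, -0.1, 178.2]
ft_force: [-9.3, -1.5, 13.7]
finger_gap: 0.217
```

Emit:
step_arm(
  plan=[
    [[0, 0, 1], [0, 0, 0], 1],
    [[0, 0, 0], [0, 0, 0], 1],
  ],
)

```text
time: 8.17
position: [0.4634, 0.2576, 0.1207]
tcp_rot: [-180.0, -0.1, 178.1]
ft_force: [-13.1, -1.6, 19.7]
finger_gap: 0.218
```

Emit:
step_arm(
  plan=[
    [[0, 0, 1], [0, 0, 0], 1],
    [[0, 0, 0], [0, 0, 0], 1],
    [[0, 0, -8], [0, 0, 0], 1],
    [[0, 0, -25], [0, 0, 0], 1],
    [[0, 0, -35], [0, 0, 0], 1],
  ],
)

```text
time: 8.58
position: [0.463, 0.2565, 0.1847]
tcp_rot: [-179.8, -0.3, 178.2]
ft_force: [0.6, 0.9, -3.5]
finger_gap: 0.217
```

Emit:
step_arm(
  plan=[
    [[-9, -35, 0], [0, 0, 0], 1],
    [[-9, -35, 0], [0, 0, 0], 1],
    [[-5, -20, 0], [0, 0, 0], 1],
    [[0, 0, 0], [0, 0, 0], 1],
    [[0, 0, 0], [0, 0, 0], 1],
  ],
)

```text
time: 9.0
position: [0.4852, 0.1658, 0.1865]
tcp_rot: [180.0, 0.0, 178.0]
ft_force: [-0.3, 0.8, -4.0]
finger_gap: 0.217
```

```bash
cat > f.py <<'E'
from b import *
o=get_obs(); p=o['position'];print(p,o['tcp_rot'],o['time'],o['ft_force'])
im,d,W=cloud('wrist','w4.png')
rect(W,box(W,.42,.62,.18,.35,.094,.109),'posttop')
c=np.array([.518,.256]); r=np.hypot(*(W[...,:2]-c).transpose(2,0,1))
print('plug z',np.nanmedian(W[...,2][r<.008]),'post z',np.nanmedian(W[...,2][(r>.016)&(r<.036)]))
H=W[box(W,p[0]-.1,p[0]-.02,p[1]-.02,p[1]+.02,p[2],p[2]+.05)]
H=H[H[:,2]>np.median(H[:,2])-.005]
A=np.c_[H[:,0]-p[0],np.ones(len(H))]; print('handle top slope deg',np.rad2deg(np.arctan(np.linalg.lstsq(A,H[:,2]-p[2],rcond=None)[0])))
print('handle y',np.linalg.lstsq(A,H[:,1]-p[1],rcond=None)[0], 'x end',H[:,0].min()-p[0])
u,v=500,300
cv2.imwrite('pics/v4.png',cv2.resize(im[100:300,240:440,::-1],None,fx=3,fy=3,interpolation=2))
E
python3 f.py
```

```text
[0.4852 0.1658 0.1865] [179.9883   0.0343 178.0234] 9.0 [-0.3388  0.7722 -4.0482]
posttop 6956 c [518.1 256.6] size [84.5 84.4] ang 4.8
plug z 0.09990149499284486 post z 0.09898757970909938
handle top slope deg [-0.7345  1.6219]
handle y [-0.046  -0.0007] x end -0.09408676692222856
```

View pics/v4.png

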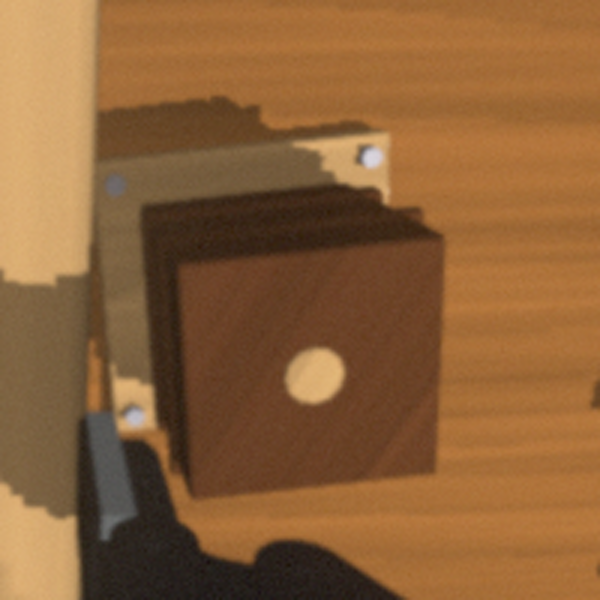

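Emit:
step_arm(
  plan=[
    [[-8, -32, 0], [0, 0, 0], 1],
    [[-8, -32, 0], [0, 0, 0], 1],
    [[-7.5, -30, 20], [0, 0, 0], 1],
    [[0, 0, 38], [0, 0, 0], 1],
    [[0, 0, 38], [0, 0, 0], 1],
  ],
)

```text
time: 9.47
position: [0.5075, 0.0717, 0.0908]
tcp_rot: [180.0, 0.3, 178.1]
ft_force: [0.4, 0.5, -5.3]
finger_gap: 0.22
```

Emit:
step_arm(
  plan=[
    [[0, 0, 35], [0, 0, 0], 1],
    [[0, 0, 20], [0, 0, 0], 1],
    [[0, 0, 7], [0, 0, 0], 1],
    [[0, 0, 4], [0, 0, 0], 1],
    [[0, 0, 0], [0, 0, 0], 1],
  ],
)

```text
time: 9.88
position: [0.5055, 0.0727, 0.0246]
tcp_rot: [180.0, 0.0, 178.2]
ft_force: [-0.5, -0.5, -4.2]
finger_gap: 0.218
```

Emit:
step_arm(
  plan=[
    [[0, 0, 2], [0, 0, 0], 1],
    [[0, 0, 1.5], [0, 0, 0], 1],
    [[0, 0, 0], [0, 0, 0], 1],
  ],
)

```text
time: 10.13
position: [0.5062, 0.0723, 0.0223]
tcp_rot: [180.0, 0.2, 178.2]
ft_force: [-0.0, 0.9, -3.7]
finger_gap: 0.216
```

Emit:
step_arm(
  plan=[
    [[0, 0, 0], [0, 0, 0], -1],
    [[0, 0, 0], [0, 0, 0], -1],
    [[0, 0, 0], [0, 0, 0], -1],
    [[0, 0, 0], [0, 0, 0], -1],
    [[0, 0, 0], [0, 0, 0], -1],
  ],
)

```text
time: 10.55
position: [0.5054, 0.0721, 0.0215]
tcp_rot: [180.0, 0.0, 178.2]
ft_force: [-0.2, 0.6, -0.3]
finger_gap: 0.911
```

Emit:
step_arm(
  plan=[
    [[0, 0, 0], [0, 0, 0], -1],
    [[0, 0, 0], [0, 0, 0], -1],
    [[0, 0, 0], [0, 0, 0], -1],
    [[0, 0, -10], [0, 0, 0], -1],
    [[0, 0, -30], [0, 0, 0], -1],
  ],
)

```text
time: 10.97
position: [0.5022, 0.0717, 0.059]
tcp_rot: [-179.9, -0.4, 178.2]
ft_force: [0.4, 0.3, 0.9]
finger_gap: 1.001
```

Emit:
step_arm(
  plan=[
    [[0, 0, -38], [0, 0, 0], -1],
    [[0, 0, -38], [0, 0, 0], -1],
    [[0, 0, -38], [0, 0, 0], -1],
    [[0, 0, -38], [0, 0, 0], -1],
    [[0, 0, -20], [0, 0, 0], -1],
  ],
)

```text
time: 11.38
position: [0.5066, 0.0723, 0.2385]
tcp_rot: [179.9, 0.4, 178.2]
ft_force: [1.2, 0.1, -0.2]
finger_gap: 1.0
```

Emit:
step_arm(
  plan=[
    [[0, 0, 0], [0, 0, 4.9], -1],
    [[-13, -31, 0], [0, 0, 0], -1],
    [[-13, -31, 0], [0, 0, 0], -1],
    [[-13, -31, 0], [0, 0, 0], -1],
    [[-13, -31, 0], [0, 0, 0], -1],
  ],
)

```text
time: 11.8
position: [0.5422, -0.0584, 0.2342]
tcp_rot: [180.0, 0.0, 173.3]
ft_force: [0.5, 0.2, 0.1]
finger_gap: 0.996
```

Emit:
step_arm(
  plan=[
    [[-13, -31, 0], [0, 0, 0], -1],
    [[-13, -31, 0], [0, 0, 0], -1],
    [[-13, -31, 0], [0, 0, 0], -1],
    [[-13, -31, 0], [0, 0, 0], -1],
    [[-13, -31, 0], [0, 0, 0], -1],
  ],
)

```text
time: 12.22
position: [0.5885, -0.2204, 0.234]
tcp_rot: [-180.0, 0.0, 173.2]
ft_force: [0.3, 0.5, 0.3]
finger_gap: 1.0
```

Emit:
step_arm(
  plan=[
    [[-13, -31, 0], [0, 0, 0], -1],
    [[-13, -31, 0], [0, 0, 0], -1],
    [[-13, -31, 0], [0, 0, 0], -1],
    [[0, 0, 0], [0, 0, 0], -1],
    [[0, 0, 0], [0, 0, 0], -1],
  ],
)

```text
time: 12.63
position: [0.616, -0.3172, 0.2333]
tcp_rot: [180.0, -0.0, 173.1]
ft_force: [0.4, 0.7, 0.0]
finger_gap: 1.001
```

```bash
cat > g.py <<'E'
from b import *
o=get_obs(); print(o['position'],o['tcp_rot'],o['time'],o['q'])
im,d,W=cloud('wrist','w5.png')
rect(W,box(W,.5,.75,-.42,-.22,.012,.0215),'capplate')
m=box(W,.5,.75,-.42,-.22,.062,.075);rect(W,m,'capgrip'); print(np.median(W[m],0))
im,d,W=cloud('top')
rect(W,box(W,.4,.65,0,.14,.070,.085),'mallethead')
rect(W,box(W,.35,.53,0,.14,.044,.058),'handle')
E
python3 g.py
```

```text
[ 0.616  -0.3172  0.2333] [179.9913  -0.0126 173.1175] 12.6333 [ -28.2309   28.702    82.8784    0.0037   68.4345 -111.3498]
capplate 3400 c [ 621.6 -319.3] size [104.5 104.9] ang 82.7
capgrip 1094 c [ 621.3 -319.1] size [40.  39.8] ang 83.1
[ 0.6204 -0.319   0.0671]
mallethead 186 c [563.8  70.9] size [46.2 45.7] ang 1.9
handle 262 c [471.6  73.9] size [ 22.1 114.3] ang 87.9
```

View pics/w5.png

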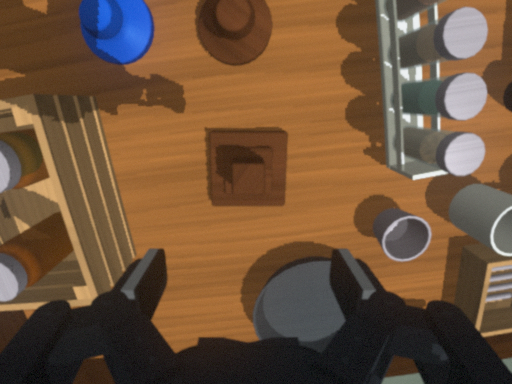

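Emit:
step_arm(
  plan=[
    [[-5.7, -1.4, 35], [0, 0, 0], -1],
    [[0, 0, 38], [0, 0, 0], -1],
    [[0, 0, 38], [0, 0, 0], -1],
    [[0, 0, 38], [0, 0, 0], -1],
    [[0, 0, 30], [0, 0, 0], -1],
  ],
  grip_force=80,
)

```text
time: 13.15
position: [0.6206, -0.3154, 0.052]
tcp_rot: [179.9, -0.1, 173.4]
ft_force: [-0.6, 0.2, -0.3]
finger_gap: 1.002
```

Emit:
step_arm(
  plan=[
    [[0, 0, 15], [0, 0, 0], -1],
    [[0, 0, 7], [0, 0, 0], -1],
    [[0, 0, 0], [0, 0, 0], 1],
    [[0, 0, 0], [0, 0, 0], 1],
    [[0, 0, 0], [0, 0, 0], 1],
  ],
)

```text
time: 13.57
position: [0.6235, -0.3184, 0.0348]
tcp_rot: [-179.9, 0.2, 173.3]
ft_force: [-0.5, 0.5, 0.5]
finger_gap: 0.603
```

Emit:
step_arm(
  plan=[
    [[0, 0, 0], [0, 0, 0], 1],
    [[0, 0, 0], [0, 0, 0], 1],
    [[0, 0, 0], [0, 0, 0], 1],
    [[0, 0, 0], [0, 0, 0], 1],
    [[0, 0, 0], [0, 0, 0], 1],
  ],
)

```text
time: 13.98
position: [0.6236, -0.3185, 0.0351]
tcp_rot: [-179.9, 0.2, 173.2]
ft_force: [-0.6, 0.4, 5.9]
finger_gap: 0.443
```

Emit:
step_arm(
  plan=[
    [[0, 0, 0], [0, 0, 0], 1],
    [[0, 0, -8], [0, 0, 0], 1],
    [[0, 0, -20], [0, 0, 0], 1],
    [[0, 0, -35], [0, 0, 0], 1],
    [[0, 0, -35], [0, 0, 0], 1],
  ],
)

```text
time: 14.4
position: [0.6206, -0.3172, 0.1307]
tcp_rot: [179.9, -0.2, 173.3]
ft_force: [0.6, 0.5, -2.0]
finger_gap: 0.44
```

Emit:
step_arm(
  plan=[
    [[0, 0, -35], [0, 0, 0], 1],
    [[0, 0, -35], [0, 0, 0], 1],
    [[0, 0, -25], [0, 0, 0], 1],
    [[0, 0, -7], [0, 0, -3], 1],
    [[0, 0, 0], [0, 0, -4], 1],
  ],
)

```text
time: 14.82
position: [0.6232, -0.3186, 0.2374]
tcp_rot: [-179.8, 0.3, -179.6]
ft_force: [-0.7, -0.2, -3.2]
finger_gap: 0.44
```

Emit:
step_arm(
  plan=[
    [[0, 0, 0], [0, 0, -3], 1],
    [[0, 0, 0], [0, 0, -1.6], 1],
    [[0, 0, 0], [0, 0, 0], 1],
    [[0, 0, 0], [0, 0, 0], 1],
    [[0, 0, 0], [0, 0, 0], 1],
  ],
)

```text
time: 15.23
position: [0.6217, -0.3177, 0.2326]
tcp_rot: [-180.0, 0.0, -175.2]
ft_force: [-0.2, 1.0, -2.8]
finger_gap: 0.439
```

Emit:
step_arm(
  plan=[
    [[3.3, 20, 0], [0, 0, 0], 1],
    [[3.3, 34.5, 0], [0, 0, 0], 1],
    [[3.3, 34.5, 0], [0, 0, 0], 1],
    [[3.3, 34.5, 0], [0, 0, 0], 1],
    [[3.3, 34.5, 0], [0, 0, 0], 1],
  ],
)

```text
time: 15.65
position: [0.5914, -0.1604, 0.2323]
tcp_rot: [180.0, -0.0, -175.2]
ft_force: [0.3, 0.1, -1.6]
finger_gap: 0.438
```

Emit:
step_arm(
  plan=[
    [[3.3, 34.5, 0], [0, 0, 0], 1],
    [[3.3, 34.5, 0], [0, 0, 0], 1],
    [[3.3, 34.5, 0], [0, 0, 0], 1],
    [[3.3, 34.5, 0], [0, 0, 0], 1],
    [[3.3, 34.5, 0], [0, 0, 0], 1],
  ],
)

```text
time: 16.07
position: [0.5604, 0.0103, 0.2325]
tcp_rot: [-180.0, 0.0, -175.2]
ft_force: [0.8, 0.2, -2.2]
finger_gap: 0.44
```

Emit:
step_arm(
  plan=[
    [[3.3, 34.5, 0], [0, 0, 0], 1],
    [[3.3, 34.5, 0], [0, 0, 0], 1],
    [[3.3, 34.5, 0], [0, 0, 0], 1],
    [[3.3, 34.5, 0], [0, 0, 0], 1],
    [[3.3, 34.5, 0], [0, 0, 0], 1],
  ],
)

```text
time: 16.48
position: [0.5294, 0.1808, 0.2326]
tcp_rot: [180.0, 0.0, -175.2]
ft_force: [0.5, -0.5, -2.4]
finger_gap: 0.441
```

Emit:
step_arm(
  plan=[
    [[3.3, 34.5, 0], [0, 0, 0], 1],
    [[3.3, 34, 0], [0, 0, 0], 1],
    [[0, 0, 0], [0, 0, 0], 1],
    [[0, 0, 0], [0, 0, 0], 1],
    [[0, 0, 0], [0, 0, 0], 1],
  ],
)

```text
time: 16.9
position: [0.5174, 0.2467, 0.2322]
tcp_rot: [-180.0, -0.0, -175.1]
ft_force: [-0.4, -0.3, -3.0]
finger_gap: 0.444
```

```bash
cat > i.py <<'E'
from b import *
import sys
o=get_obs(); p=o['position'];print(p,o['tcp_rot'],o['time'],o['ft_force'])
b=p[2]-.035  # expected underside
for n in ['wrist','top','side']:
    im,d,W=cloud(n,f'{n}_{sys.argv[1]}.png'); print(n)
    m=box(W,p[0]-.09,p[0]+.09,p[1]-.09,p[1]+.09,b+.012,b+.0215)
    if m.sum()>50:
        rect(W,m,'plate'); P=W[m]
        # restrict to plane and fit tilt
        A=np.c_[P[:,0]-p[0],P[:,1]-p[1],np.ones(len(P))]; s=np.linalg.lstsq(A,P[:,2],rcond=None)[0]; r=P[:,2]-A@s
        k=abs(r)<.0015; s=np.linalg.lstsq(A[k],P[k,2],rcond=None)[0]; print(' tilt deg x,y',np.rad2deg(s[:2]),'top z',s[2],'exp',b+.018, k.sum())
    rect(W,box(W,.42,.62,.15,.36,.094,.105),'posttop') if box(W,.42,.62,.15,.36,.094,.105).sum()>50 else None
E
python3 i.py 6
```

```text
[0.5174 0.2467 0.2322] [-179.9707   -0.0097 -175.1164] 16.9 [-0.4272 -0.3449 -3.009 ]
wrist
plate 9093 c [507.6 245.9] size [ 88.9 104.2] ang 4.6
 tilt deg x,y [-0.2908 -0.0748] top z 0.21412301202141676 exp 0.21520730164290816 8452
top
plate 136 c [532.6 230.9] size [108.3  93.5] ang 74.2
 tilt deg x,y [-0.1582  0.7961] top z 0.214512575132391 exp 0.21520730164290816 65
side
plate 269 c [514.4 242.2] size [107.7 106.6] ang 6.4
 tilt deg x,y [0.5533 0.7013] top z 0.2159981041242912 exp 0.21520730164290816 145
posttop 312 c [516.6 254.9] size [85.3 85.6] ang 6.5
```

Emit:
step_arm(
  plan=[
    [[-3.6, 10.4, 0], [0, 0, 0], 1],
    [[0, 0, 20], [0, 0, 0], 1],
    [[0, 0, 25], [0, 0, 0], 1],
    [[0, 0, 20], [0, 0, 0], 1],
    [[0, 0, 12], [0, 0, 0], 1],
  ],
)

```text
time: 17.47
position: [0.5197, 0.2571, 0.1531]
tcp_rot: [-180.0, -0.1, -175.2]
ft_force: [-1.0, -0.7, -2.7]
finger_gap: 0.441
```

Emit:
step_arm(
  plan=[
    [[0, 0, 5], [0, 0, 0], 1],
    [[0, 0, 0], [0, 0, 0], 1],
    [[0, 0, 0], [0, 0, 0], 1],
    [[0, 0, 0], [0, 0, 0], 1],
    [[0, 0, 0], [0, 0, 0], 1],
  ],
)

```text
time: 17.88
position: [0.5211, 0.258, 0.1515]
tcp_rot: [180.0, 0.1, -175.1]
ft_force: [0.4, -0.3, -2.7]
finger_gap: 0.441
```

```bash
python3 i.py 7; python3 -c "
import cv2
im=cv2.imread('pics/side_7.png');cv2.imwrite('pics/v7.png',cv2.resize(im[100:220,150:300],None,fx=5,fy=5,interpolation=2))"
```

```text
[0.5211 0.258  0.1515] [ 179.9551    0.1203 -175.1478] 17.8833 [ 0.4175 -0.2937 -2.7462]
wrist
plate 9091 c [511.5 257.2] size [ 89.  104.4] ang 4.7
 tilt deg x,y [-0.1522  0.0123] top z 0.13342627521974126 exp 0.13447986554896862 8429
top
plate 134 c [531.1 210.3] size [99.6 28.4] ang 21.1
 tilt deg x,y [-0.5892  2.364 ] top z 0.1347401070815795 exp 0.13447986554896862 46
side
plate 250 c [517.1 254.9] size [106.4 105.8] ang 5.1
 tilt deg x,y [0.3406 0.5512] top z 0.1349451821386819 exp 0.13447986554896862 139
posttop 104 c [516.3 251.7] size [87.6 83.7] ang 3.1
```

View pics/v7.png

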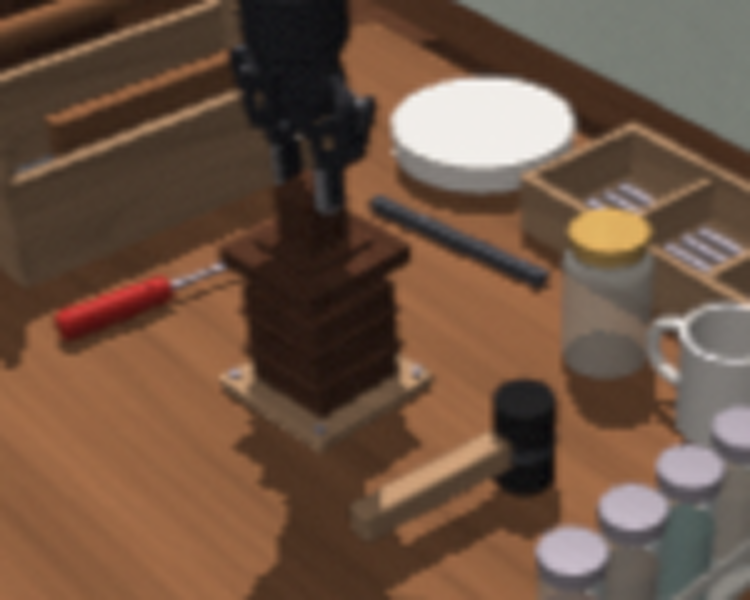

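Emit:
step_arm(
  plan=[
    [[1.1, -0.9, 3.4], [0, 0, 0], 1],
    [[0, 0, 3], [0, 0, 0], 1],
    [[0, 0, 0], [0, 0, 0], 1],
    [[0, 0, 0], [0, 0, 0], 1],
    [[0, 0, 0], [0, 0, 0], 1],
  ],
)

```text
time: 18.45
position: [0.5192, 0.2566, 0.1437]
tcp_rot: [-180.0, -0.0, -175.1]
ft_force: [-1.0, -0.3, -2.6]
finger_gap: 0.444
```

Emit:
step_arm(
  plan=[
    [[0, 0, 0], [0, 0, 0], 1],
    [[0, 0, 0], [0, 0, 0], 1],
    [[0, 0, 0], [0, 0, 0], 1],
    [[0, 0, 0], [0, 0, 0], 1],
    [[0, 0, 0], [0, 0, 0], 1],
  ],
)

```text
time: 18.87
position: [0.5193, 0.2566, 0.1439]
tcp_rot: [180.0, 0.0, -175.1]
ft_force: [0.3, 0.2, -1.9]
finger_gap: 0.443
```

```bash
python3 i.py 8; python3 -c "
import cv2
im=cv2.imread('pics/top_8.png');cv2.imwrite('pics/v8.png',cv2.resize(im[80:300,80:440],None,fx=2.2,fy=2.2,interpolation=2))"
```

```text
[0.5193 0.2566 0.1439] [ 179.9984    0.0025 -175.143 ] 18.8667 [ 0.2925  0.1904 -1.8574]
wrist
plate 9095 c [509.  255.8] size [ 87.9 104.3] ang 4.8
 tilt deg x,y [-0.2642 -0.0523] top z 0.12576361089940044 exp 0.12685454881847733 8441
top
plate 115 c [529.  209.3] size [99.4 26.3] ang 20.5
 tilt deg x,y [-1.0406  6.0439] top z 0.13027644893007523 exp 0.12685454881847733 43
side
plate 255 c [515.8 252.1] size [106.3 111. ] ang 3.7
 tilt deg x,y [0.2418 0.2056] top z 0.12731734266738767 exp 0.12685454881847733 129
```

View pics/v8.png

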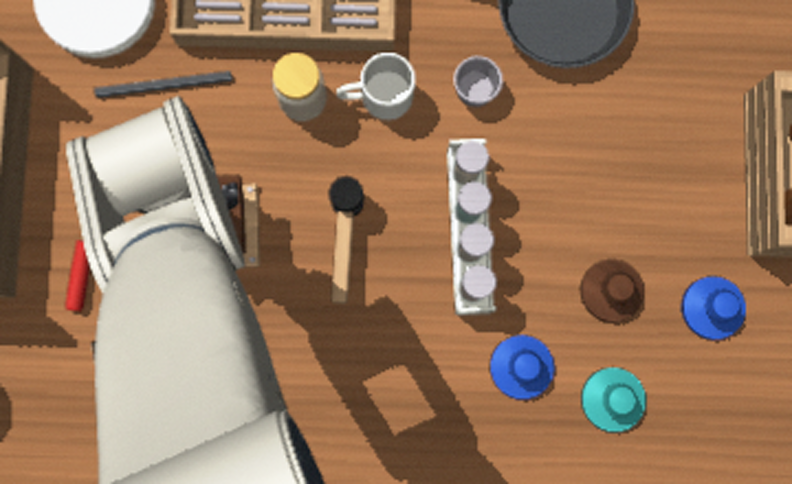

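Emit:
step_arm(
  plan=[
    [[-0.9, 0.2, -1], [0, 0, 0], 1],
    [[0, 0, 0], [0, 0, 0], 1],
    [[0, 0, 0], [0, 0, 0], 1],
    [[0, 0, 0], [0, 0, 0], 1],
    [[0, 0, 0], [0, 0, 0], 1],
  ],
)

```text
time: 19.43
position: [0.5201, 0.2569, 0.1448]
tcp_rot: [-180.0, -0.0, -175.1]
ft_force: [0.4, -0.0, -1.6]
finger_gap: 0.444
```

Emit:
step_arm(
  plan=[
    [[0, 0, 0], [0, 0, 0], 1],
    [[0, 0, 0], [0, 0, 0], 1],
    [[0, 0, 0], [0, 0, 0], 1],
    [[0, 0, 0], [0, 0, 0], 1],
    [[0, 0, 0], [0, 0, 0], 1],
  ],
)

```text
time: 19.85
position: [0.5201, 0.2569, 0.1448]
tcp_rot: [-180.0, -0.0, -175.1]
ft_force: [-0.3, 0.4, -1.9]
finger_gap: 0.442
```

```bash
python3 i.py 9 && python3 -c "from station import close_job; print(close_job())"
```

```text
[0.5201 0.2569 0.1448] [-179.9992   -0.0005 -175.14  ] 19.85 [-0.293   0.3871 -1.9205]
wrist
plate 9088 c [510.2 256. ] size [ 88.7 104.1] ang 4.6
 tilt deg x,y [-0.2161 -0.0518] top z 0.12675609195385934 exp 0.12781165379027404 8459
top
plate 114 c [532.  209.7] size [100.6  27.7] ang 20.9
 tilt deg x,y [-0.419  3.269] top z 0.12895243453063807 exp 0.12781165379027404 51
side
plate 249 c [515.2 254.9] size [108.2 109.1] ang 5.3
 tilt deg x,y [0.575  0.2943] top z 0.12850328141588205 exp 0.12781165379027404 127
posttop 61 c [499.5 233.1] size [ 56.6 114.1] ang 49.6
the job is handed in; nothing more can be done
None
```

I pressed the plug home with the mallet and stood the mallet back on the worktop where it had been. I then carried the square cap over the jar rack, and it is now held about 1 cm above the post. The job was handed in at about 20 s.

**Plug:** the pushing force rose sharply at the end of travel. The wrist camera then measured it 0.9 mm proud, against 1 mm for fully home.

**Mallet:** the top picture shows it upright, about 3 mm or less from its first place.

**Cap:** the last wrist view gives these readings:
- **Height:** underside about 9.8 mm above the post's top.
- **Centring:** within about 1 mm of the post's centre.
- **Squareness:** 4.6° against the post's 4.8°.
- **Tilt:** below 0.3°.
- **Contact:** the wrist force showed no sign that the cap touched the post.

**Disagreements:**
- The side camera reads positions 2–4 mm off from the wrist camera. At the end its plate reading was within about 1.5 mm of its own earlier post readings.
- The fixed top view was blocked by the arm, so its cap readings are unusable.
- The last side reading of the post's top was blocked by the cap, so I ignored it.

The round cap and the other things appear undisturbed in the last top picture.

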